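# Pin the hold-down bar over a drying board

### The arm

A 6-joint arm with a two-finger parallel gripper is mounted at the origin on the work surface. World frame = base frame: x ahead of the robot, y to its left, z up, the work surface at z = 0. Lengths are in m, angles in rad, forces in N, time in s.
With the tool pointing down it reaches from about 0.35 to 0.925 m from the base axis. Payload 6.4 kg.
Tool frame: the origin (TCP) lies at the very end of the fingers, on their centre line; the grasp point (between the pads) lies 19 mm behind it (robot.grip_point_offset is the distance from the TCP to the grasp point, in m); z points along the fingers, y is the direction in which the jaws open and shut (so a half turn about z gives the same grasp; the last joint's range is limited). The gripper opens to 94 mm and grips with 3 to 60 N. Pads are 16 mm wide; open, the fingers measure 119 mm over their backs; the gripper's body (75 mm by 177 mm) begins 78 mm behind the grasp point.
Start: joints at [1.008, 0.245, 1.558, -0, 1.339, -0.174], TCP at [0.246, 0.601, 0.205] pointing down, gripper open.
Joint ranges: [-3.13, 3.13], [-1.02, 2.26], [0.13, 2.54], [-0.95, 4.09], [0.21, 2.88], [-2.74, 2.74]. Speed limits (rad/s): [2.57, 2.57, 3.14, 3.14, 3.14, 3.14].

### API

Orientations are given as a unit quaternion [w, x, y, z].
In Python, from station import robot gives the robot as it stands.
- The arm moves only by the tool drive_tool, never from a script. Its argument "targets" is a list that holds one entry, the list of rows, each a list of 7 numbers: the opening, from 0 (shut) to 1 (fully open), then the shift along the tool's x, y, z normalised to -1 to 1, where 1 is 40 mm, then the turn, a rotation vector about the tool's x, y, z normalised to -1 to 1, where 1 is 10 degrees. In form: [[[grip, x, y, z, ax, ay, az], ...]]. A call has exactly 5 rows; each row shifts and turns the pose as measured when the row begins, along the tool's axes as they then stand; what a row does not reach is not made up. A row lasts 1/8 s, in which the tool goes at most 62.5 mm and 10.7 degrees, less where a joint would pass 70% of its speed; a pose out of reach is approached as far as the arm can. A call with a number of a shift or a turn outside -1 to 1 is refused whole. A call with a gripper value outside its range is refused whole. The fingers move at their own pace and stop on an object; "squeeze" is the grip in N (left out, the last holds). Time passes only in rows, so rows that do not move let the fingers close, or fill a call up. It gives the time, the measured TCP pose, the force and the opening at its end, in the units of the state.
- robot.get_obs(): the state, without advancing time (a new reading comes with each control period).
- robot.read_camera(name): name is "scene" or "top" or "wrist"; returns the picture (400x640x3 uint8, red, green, blue); there is no depth.
- robot.camera_info(name): a dict with "fx", "fy", "cx", "cy" (pixels), "rvec" (rotation vector, rad) and "tvec" (3), from world to camera coordinates, as OpenCV has them. Camera axes: x right, y down, z forward; pixel columns grow to the right and rows downward; lengths in m; the calibration is good to about 2 mm. A picture is of the moment at which its call begins: read the wrist's pose just before it. camera_info takes no time and is no camera call; for the wrist camera it gives the pose at the moment of the call.
- robot.job_done(): hands the job in, once; it reports no verdict.
The state is a dict: "clock": time; "joints": joint angles; "qd": joint speeds; "effort": joint torques, N m; "eef_pos": TCP position; "tool_rot": TCP orientation; "force": force on the tool from outside, world axes, zero at the start; "ft_torque": the same for the moment, N m; "width": opening from 0.0 (shut) to 1.0 (fully open).
Only numpy, scipy, OpenCV 4.12 (cv2) and the standard library are available. Lean on these libraries where they do the work, as an engineer would, in place of code of your own. Each camera call takes 0.05 s, during which the arm holds its last target.

### The job

Swing the steel hold-down bar by its knob back across the fruit on the drying board, up against its stop, so that the hole in its end lies over the hole in the bracket. Then take the long straight pin out of the pin rack and thread it down through both holes until its flange rests on the bar, and let go of it.

Things in the scene. Friction and masses are not known exactly. Their poses are not given: they have to be found in the camera images.
- deck: Fixed board (220 x 210 mm) of fruit, tops 72 mm up, with a steel bracket. Origin: on the table under the bracket's hole. x away from robot, y left (yaw +-0.25 rad), z up. Bracket plate 70 x 64 mm, 56 to 68 mm up, 32 mm round through hole, 50 mm free below. Stop tab on its -x side, 100 mm high. Bar pivot: vertical axis at x 0, y 280 mm. Board: x -70 to 150, y 45 to 255 mm.
- bar (a joint): Swing of the flat steel bar, rad. 0: home on the stop, the bar pointing from the pivot to the deck's -y, its hole over the bracket's. At q it points along deck (sin q, -cos q); 0.9 at most. Moves lightly (1 N at the knob), stays where left. Bar 26 mm wide, 90 to 102 mm above the table, ending in a 62 mm square eye plate with a 32 mm through hole 280 mm from the pivot.
- bar_knob (a point): Centre of the top of the bar's upright round wooden knob, 150 mm above the table, 160 mm from the pivot along the bar. The knob is a cylinder of 26 mm diameter, 48 mm tall, on the bar's upper face: pinch it from above.
- pin_long: Loose steel pin, 0.2 to 0.33 kg, upright in an 18 mm square, 24 mm deep hole of a wooden rack (190 x 60 x 34 mm, holes 65 mm apart along about x). Origin: lower tip, z up the pin. Shank 16 mm diameter, 0 to 75 mm; flange 50 mm diameter to 81; round grip 24 mm diameter to 117. Fully home its tip is 27 mm above the table. Wrong pins: one shank 28 mm short, one 40 mm thick.
Things that resemble listed ones, but are neither listed nor needed, are in the scene too. Leave any green or red look-alike of the pin_long alone.

How it is judged:
On the way:
1. the bar is swung home, its hole over the bracket's hole (value of joint bar below 0.06 rad), for 0.2 s.
At the end, for the whole second after the job is handed in: The bar is home (joint below 0.07 rad) and the long pin stands through both holes at rest: its tip 16 to 40 mm above the table (27 when the flange rests on the bar) and within 25 mm of the bracket hole's axis, the pin within 0.25 rad of upright (value of joint bar below 0.07 rad and z of pin_long in the frame of deck between 0.016 and 0.04 m and horizontal distance between pin_long and deck below 0.025 m and angle between pin_long's own z axis and vertical below 0.25 rad and linear speed of pin_long below 0.03 m/s); the robot touches nothing.
It also fails if it takes over 51 s, if anything falls off the work surface, if the arm or the gripper's body presses on something with over 40 N, if the wrist force passes 120 N, or if a joint passes its speed limit or range.

## Working session

There is one attempt and no reset: what is moved stays moved. The work goes in short steps, Python scripts to look and compute and a tool call to move; the robot and the scene stay as the last step left them, time stands still between calls to the robot, and variables do not carry over. Pictures are saved under pics/ and viewed, and the job is handed in when it is done.

Besides the shell and the picture viewer there is one more tool, called by a JSON object that holds its "name" and its "arguments". drive_tool: Moves the arm, as the interface text tells. Its arguments: {"type":"object","properties":{"targets":{"type":"array","items":{"type":"array","items":{"type":"array","items":{"type":"number"}}}},"squeeze":{"type":"number"}},"required":["targets"]}

```bash
mkdir -p pics; ls; python3 - <<'E'
from station import robot
import cv2
o=robot.get_obs();print(o)
for n in ["scene","top","wrist"]:
    im=robot.read_camera(n);cv2.imwrite(f"pics/{n}0.png",im[:,:,::-1]);print(n,robot.camera_info(n))
E
```

```text
pics
{'clock': 0.0, 'joints': array([ 1.00792148e+00,  2.45805772e-01,  1.55898182e+00,  2.41317124e-05,
        1.33874622e+00, -1.74083847e-01]), 'qd': array([-0.00011607,  0.00093445,  0.00013652,  0.0008126 , -0.00078753,
       -0.00036447]), 'effort': array([-2.06458471e-04, -4.15848720e+01, -3.14594364e+01,  6.84575806e-02,
        3.33226367e-02, -1.22959982e-04]), 'eef_pos': array([0.24604764, 0.60098059, 0.20436801]), 'tool_rot': array([-3.60550381e-04,  1.93176097e-01,  9.81163622e-01, -9.01198120e-04]), 'force': array([-1.66288462, -0.31544746,  0.21652877]), 'ft_torque': array([-0.02931024, -0.01567808, -0.02460374]), 'width': 1.0000104917973833}
scene {'fx': 444.9546469325873, 'fy': 444.9546469325873, 'cx': 322.82145031828657, 'cy': 199.203371844593, 'rvec': array([ 1.07627276,  2.41056419, -1.03066153]), 'tvec': array([ 0.38987437, -0.13929224,  1.4026995 ])}
top {'fx': 393.9530232318551, 'fy': 393.9530232318551, 'cx': 313.7924072814895, 'cy': 205.461235632976, 'rvec': array([ 2.2057613 , -2.15519142,  0.11966758]), 'tvec': array([-0.11263505,  0.51032564,  0.96087996])}
wrist {'fx': 339.30572707168346, 'fy': 339.30572707168346, 'cx': 319.5932146110966, 'cy': 204.51270771708423, 'rvec': array([-2.41568712, -1.62016856, -0.21687698]), 'tvec': array([-0.64864078, -0.02694079,  0.39142002])}
```

View pics/scene0.png

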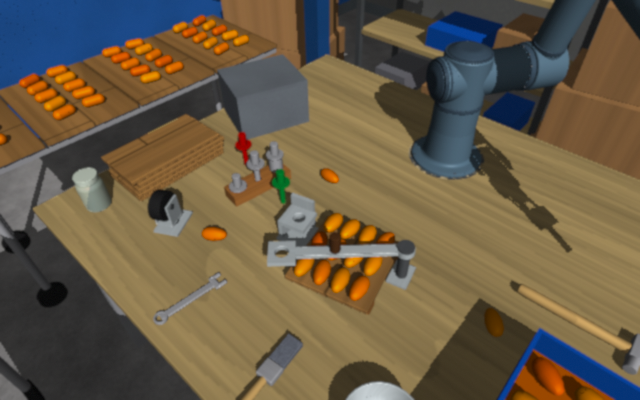

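View pics/top0.png

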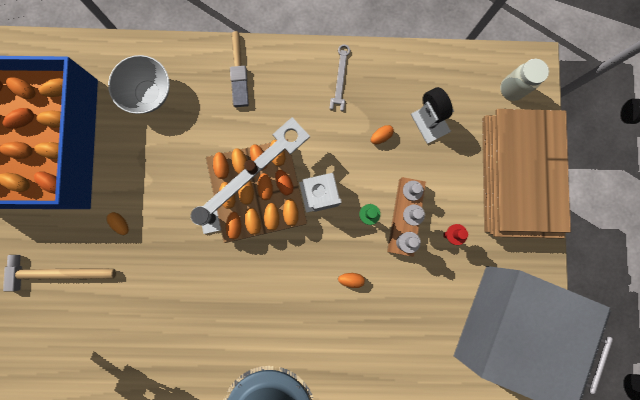

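View pics/wrist0.png

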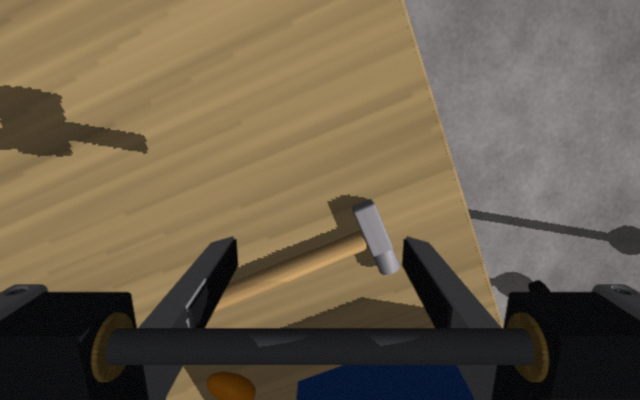

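The scene view shows the bar across the fruit with its eye at (283,252), the bracket at (297,215), and the rack with three grey pins at (238,183), (256,166) and (275,155). There is one green and one red look-alike beside it. Next I enlarge these areas.

```bash
python3 - <<'E'
import cv2
a=cv2.imread("pics/scene0.png")[125:215,215:305];cv2.imwrite("pics/c1.png",cv2.resize(a,None,fx=6.5,fy=6.5,interpolation=cv2.INTER_CUBIC))
a=cv2.imread("pics/top0.png")[165:265,375:475];cv2.imwrite("pics/c2.png",cv2.resize(a,None,fx=6,fy=6,interpolation=cv2.INTER_CUBIC))
a=cv2.imread("pics/top0.png")[110:250,190:350];cv2.imwrite("pics/c3.png",cv2.resize(a,None,fx=4,fy=4,interpolation=cv2.INTER_CUBIC))
E
```

```text
(no output)
```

View pics/c1.png

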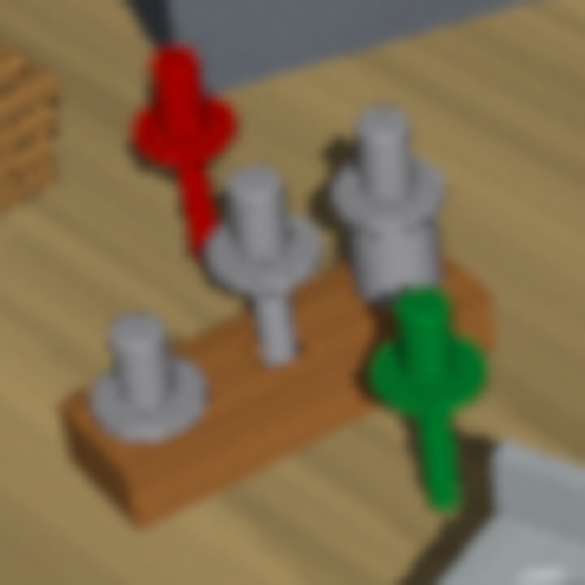

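View pics/c2.png

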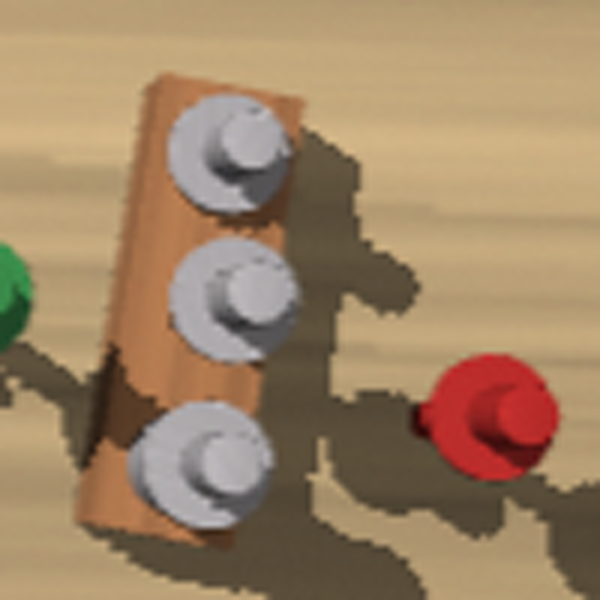

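View pics/c3.png

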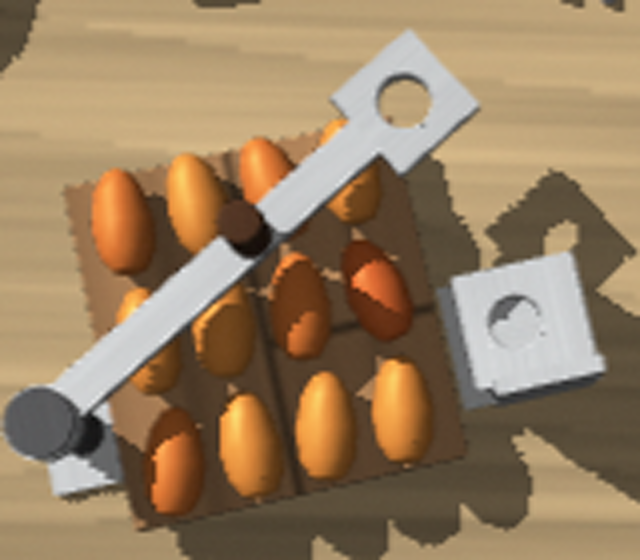

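Rack candidates in the scene view:
- **(238,183):** the flange sits almost on the rack, so this is the short pin.
- **(256,166):** a thin shank with a raised flange.
- **(275,155):** a thick 40 mm shank.

The middle one matches pin_long, at (414,215) in the top view, and the enlarged crop confirms it. The green and red pins are look-alikes.

```bash
python3 - <<'E'
import cv2
a=cv2.imread("pics/scene0.png")[190:310,255:425];cv2.imwrite("pics/c4.png",cv2.resize(a,None,fx=4.5,fy=4.5,interpolation=cv2.INTER_CUBIC))
E
```

```text
(no output)
```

View pics/c4.png

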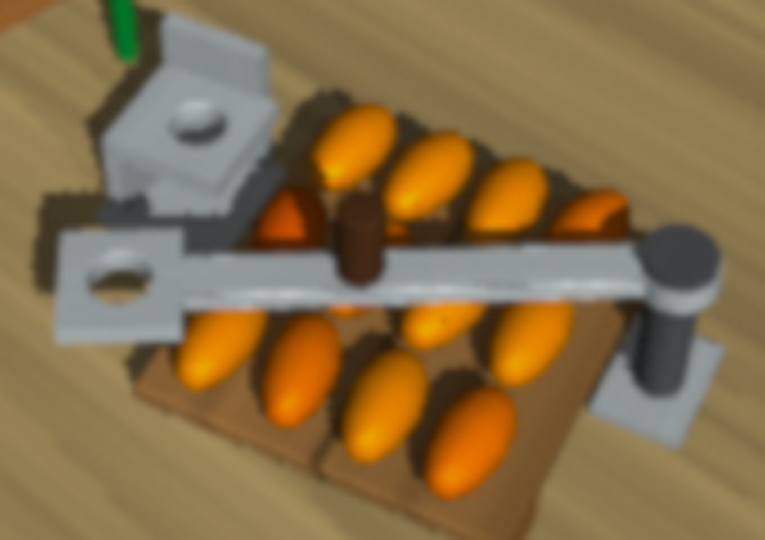

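```bash
cat > h.py <<'E'
import numpy as np,cv2
from scipy.optimize import least_squares
from scipy.spatial.transform import Rotation as R
from station import robot
def proj(n,P,ci=None):
    c=ci or robot.camera_info(n)
    K=np.array([[c['fx'],0,c['cx']],[0,c['fy'],c['cy']],[0,0,1]])
    return cv2.projectPoints(np.atleast_2d(P).astype(float),c['rvec'],c['tvec'],K,None)[0][:,0]
def ray(n,uv,z,ci=None):
    c=ci or robot.camera_info(n)
    Rm=cv2.Rodrigues(c['rvec'])[0];o=-Rm.T@c['tvec']
    d=Rm.T@np.array([(uv[0]-c['cx'])/c['fx'],(uv[1]-c['cy'])/c['fy'],1]);t=(z-o[2])/d[2];return (o+t*d)
def tri(u):
    return least_squares(lambda p:np.concatenate([proj(n,p)[0]-v for n,v in u.items()]),[.5,0,.1])
E
python3 - <<'E'
from h import *
ob={'hole':({'top':(319.2,190),'scene':(299,216.7)},.068),'eye':({'top':(291,135.2),'scene':(281.7,250.7)},.102),
'knob':({'top':(250,165),'scene':(335.2,235.6)},.150),'pin':({'top':(418.7,213.3),'scene':(254.4,152.4)},.144)}
for k,(u,z) in ob.items():
    r=tri(u);print(k,r.x.round(4),r.cost.round(2),[ray(n,v,z).round(4) for n,v in u.items()])
r=tri({'top':(372,212),'scene':(280.7,171.2)});print('green',r.x)
def f(p):
    x,y,th,q=p;c,s=np.cos(th),np.sin(th)
    W=lambda a,b,z:[x+c*a-s*b,y+s*a+c*b,z]
    P={'hole':W(0,0,.068),'eye':W(.28*np.sin(q),.28-.28*np.cos(q),.102),'knob':W(.16*np.sin(q),.28-.16*np.cos(q),.15)}
    return np.concatenate([proj(n,P[k])[0]-v for k in P for n,v in ob[k][0].items()])
r=least_squares(f,[.55,0,0,.6]);print(r.x,r.fun.round(1))
x,y,th,q=r.x
for qq in (q,.4,.2,.1,0):
  c,s=np.cos(th),np.sin(th);a,b=.16*np.sin(qq),.28-.16*np.cos(qq);print(qq,'knob',x+c*a-s*b,y+s*a+c*b)
E
```

```text
hole [ 0.546  -0.112   0.0688] 0.03 [array([ 0.5463, -0.1123,  0.068 ]), array([ 0.5452, -0.1122,  0.068 ])]
eye [ 0.6693 -0.0426  0.1029] 0.0 [array([ 0.6695, -0.0426,  0.102 ]), array([ 0.6688, -0.0432,  0.102 ])]
knob [0.5868 0.0438 0.1491] 0.04 [array([0.5869, 0.0433, 0.15  ]), array([0.5871, 0.0446, 0.15  ])]
pin [ 0.4905 -0.3349  0.1261] 0.26 [array([ 0.4897, -0.3306,  0.144 ]), array([ 0.5036, -0.3146,  0.144 ])]
green [ 0.49156941 -0.23090165  0.11765803]
[ 0.5458245  -0.11185577  0.25225819  0.51153773] [-0.2  0.2 -0.1  0.2  0.2 -0.  -0.2  0.3 -0.2  0.1 -0.1 -0.3]
0.511537726719906 knob 0.58660579837445 0.04372807025162512
0.4 knob 0.5730561467333046 0.03212816026293898
0.2 knob 0.5458585842129408 0.015368571739370479
0.1 knob 0.5311418497167435 0.009107224956647134
0 knob 0.5158735459516066 0.004346380714226883
```

The deck fit is good: residuals are at most 0.3 px, the hole is at (0.546, -0.112), yaw is 0.252 and q is 0.51. The long pin is at (0.490, -0.335) with its top at 0.126, so its tip is about 10 mm up in the rack. Now I move to the knob.

{"name": "drive_tool", "arguments": {"targets": [[[0.8,-1,-0.73,0,0,0,0],[0.8,-1,-0.73,0,0,0,0],[0.8,-1,-0.73,0,0,0,0],[0.8,-1,-0.73,0,0,0,0],[0.8,-1,-0.73,0,0,0,0]]], "squeeze": 20}}

```text
clock: 0.78
eef_pos: [0.3772, 0.386, 0.2029]
tool_rot: [-0.001, 0.19, 0.982, -0.002]
force: [0.9, -0.4, -0.6]
width: 0.8
```

{"name": "drive_tool", "arguments": {"targets": [[[0.8,-1,-0.73,0,0,0,0],[0.8,-1,-0.73,0,0,0,0],[0.8,-1,-0.73,0,0,0,0],[0.8,-1,-0.73,0,0,0,0],[0.8,-1,-0.73,0,0,0,0]]]}}

```text
clock: 1.4
eef_pos: [0.5108, 0.1682, 0.2024]
tool_rot: [-0.001, 0.19, 0.982, -0.002]
force: [1.1, 0.0, 0.1]
width: 0.797
```

```bash
cat >> h.py <<'E'
def goto(x,y,z):
    o=robot.get_obs();q=o['tool_rot'];Rm=R.from_quat([q[1],q[2],q[3],q[0]])
    print('clk',o['clock'],'pos',o['eef_pos'].round(4),'F',o['force'].round(1),'w',round(float(o['width']),3))
    M=Rm.as_matrix();print('jaw ang deg',np.degrees(np.arctan2(M[1,1],M[0,1])).round(1),'toolz',M[:,2].round(3),'j',o['joints'].round(2))
    print('tool delta in units',(Rm.inv().apply(np.array([x,y,z])-o['eef_pos'])/.04).round(3))
    # levelling: rotvec to bring tool z down
    print('level rotvec units',(Rm.inv().apply(np.cross(M[:,2],[0,0,-1]))/np.radians(10)).round(3))
E
python3 -c "
from h import *
goto(.5866,.0437,.114)"
```

```text
clk 1.4 pos [0.5108 0.1682 0.2024] F [1.1 0.  0.1] w 0.797
jaw ang deg 68.1 toolz [-0.003 -0.003 -1.   ] j [ 0.11 -0.01  1.85 -0.    1.31 -1.08]
tool delta in units [-2.923 -2.173  2.213]
level rotvec units [-0.02  -0.008 -0.   ]
```

{"name": "drive_tool", "arguments": {"targets": [[[0.8,-0.97,-0.72,0,0,0,0],[0.8,-0.97,-0.72,0,0,0,0],[0.8,-0.9,-0.67,0,0,0,0],[0.8,0,0,0,0,0,0],[0.8,0,0,0,0,0,0]]]}}

```text
clock: 2.02
eef_pos: [0.5865, 0.0408, 0.201]
tool_rot: [-0.002, 0.192, 0.981, -0.001]
force: [0.4, -0.3, -0.1]
width: 0.8
```

```bash
python3 -c "
from h import *
goto(.5866,.0437,.115)
im=robot.read_camera('wrist');cv2.imwrite('pics/w1.png',im[:,:,::-1]);print(proj('wrist',[.5866,.0437,.15]))"
```

```text
clk 2.025 pos [0.5865 0.0408 0.201 ] F [ 0.4 -0.3 -0.1] w 0.8
jaw ang deg 67.8 toolz [-0.005 -0.002 -1.   ] j [-0.12  0.11  1.72 -0.    1.32 -1.31]
tool delta in units [0.017 0.076 2.149]
level rotvec units [-0.021 -0.022 -0.   ]
[[324.20571449 222.89680333]]
```

View pics/w1.png

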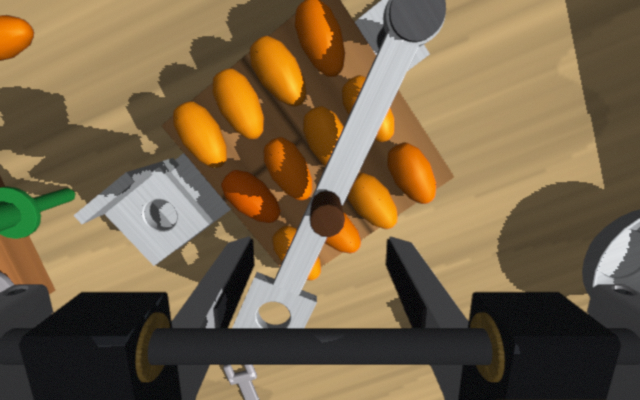

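The wrist picture shows the knob top at about (328,219), centred between the fingers. It was predicted at (324,223). I descend and pinch.

{"name": "drive_tool", "arguments": {"targets": [[[0.8,0,0.05,0.6,-0.02,-0.02,0],[0.8,0,0.05,0.6,0,0,0],[0.8,0,0,0.6,0,0,0],[0.7,0,0,0.35,0,0,0],[0.2,0,0,0,0,0,0]]], "squeeze": 20}}

```text
clock: 2.7
eef_pos: [0.586, 0.0507, 0.1139]
tool_rot: [0.001, 0.188, 0.982, 0.0]
force: [0.4, -0.6, 0.4]
width: 0.63
```

{"name": "drive_tool", "arguments": {"targets": [[[0,0,0,0,0,0,0],[0,0,0,0,0,0,0],[0,0,0,0,0,0,0],[0,0,0,0,0,0,0],[0,0,0,0,0,0,0]]]}}

```text
clock: 3.32
eef_pos: [0.5878, 0.0507, 0.1168]
tool_rot: [0.003, 0.188, 0.982, 0.0]
force: [0.9, -0.9, -1.8]
width: 0.275
```

```bash
python3 -c "
from h import *
goto(.5309,.0091,.115);goto(.546,.0154,.115);goto(.513,.0035,.115)"
```

```text
clk 3.325 pos [0.5878 0.0507 0.1168] F [ 0.9 -0.9 -1.8] w 0.275
jaw ang deg 68.3 toolz [ 0.007 -0.001 -1.   ] j [-0.11  0.2   1.78 -0.    1.15 -1.3 ]
tool delta in units [ 0.938 -1.49   0.036]
level rotvec units [0.01  0.037 0.   ]
clk 3.325 pos [0.5878 0.0507 0.1168] F [ 0.9 -0.9 -1.8] w 0.275
jaw ang deg 68.3 toolz [ 0.007 -0.001 -1.   ] j [-0.11  0.2   1.78 -0.    1.15 -1.3 ]
tool delta in units [ 0.645 -1.204  0.039]
level rotvec units [0.01  0.037 0.   ]
clk 3.325 pos [0.5878 0.0507 0.1168] F [ 0.9 -0.9 -1.8] w 0.275
jaw ang deg 68.3 toolz [ 0.007 -0.001 -1.   ] j [-0.11  0.2   1.78 -0.    1.15 -1.3 ]
tool delta in units [ 1.302 -1.785  0.033]
level rotvec units [0.01  0.037 0.   ]
```

{"name": "drive_tool", "arguments": {"targets": [[[0,0.1,-0.3,0,0,0,0],[0,0.13,-0.3,0,0,0,0],[0,0.18,-0.3,0,0,0,0],[0,0.2,-0.27,0,0,0,0],[0,0.2,-0.2,0,0,0,0]]]}}

```text
clock: 3.95
eef_pos: [0.5342, 0.0107, 0.1167]
tool_rot: [0.003, 0.189, 0.982, 0.002]
force: [2.0, 1.9, -1.6]
width: 0.273
```

```bash
python3 -c "
from h import *
goto(.5309,.0091,.115);goto(.513,.0035,.115)"
```

```text
clk 3.95 pos [0.5342 0.0107 0.1167] F [ 2.   1.9 -1.6] w 0.273
jaw ang deg 68.3 toolz [ 0.007  0.003 -1.   ] j [-0.19  0.07  1.93  0.    1.14 -1.39]
tool delta in units [ 0.062 -0.067  0.043]
level rotvec units [0.03  0.034 0.   ]
clk 3.95 pos [0.5342 0.0107 0.1167] F [ 2.   1.9 -1.6] w 0.273
jaw ang deg 68.3 toolz [ 0.007  0.003 -1.   ] j [-0.19  0.07  1.93  0.    1.14 -1.39]
tool delta in units [ 0.426 -0.363  0.039]
level rotvec units [0.03  0.034 0.   ]
```

{"name": "drive_tool", "arguments": {"targets": [[[0,0.14,-0.12,0,0,0,0],[0,0.14,-0.11,0,0,0,0],[0,0.12,-0.09,0,0,0,0],[0,0.08,-0.05,0,0,0,0],[0,0.05,-0.03,0,0,0,0]]]}}

```text
clock: 4.58
eef_pos: [0.5182, 0.0061, 0.1173]
tool_rot: [0.02, 0.19, 0.982, 0.009]
force: [9.8, 4.2, -7.9]
width: 0.275
```

```bash
python3 -c "
from h import *
goto(.513,.0035,.115)
im=robot.read_camera('wrist');cv2.imwrite('pics/w2.png',im[:,:,::-1])
im=robot.read_camera('top');cv2.imwrite('pics/t2.png',cv2.resize(im[110:250,190:350,::-1],None,fx=4,fy=4,interpolation=cv2.INTER_CUBIC))"
```

```text
clk 4.575 pos [0.5182 0.0061 0.1173] F [ 9.8  4.2 -7.9] w 0.275
jaw ang deg 68.1 toolz [ 0.043  0.009 -0.999] j [-0.22  0.01  1.99  0.02  1.1  -1.41]
tool delta in units [ 0.098 -0.109  0.051]
level rotvec units [ 0.142  0.208 -0.   ]
```

View pics/w2.png

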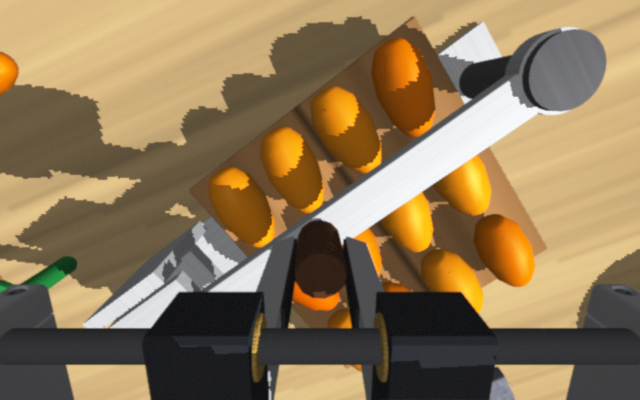

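View pics/t2.png

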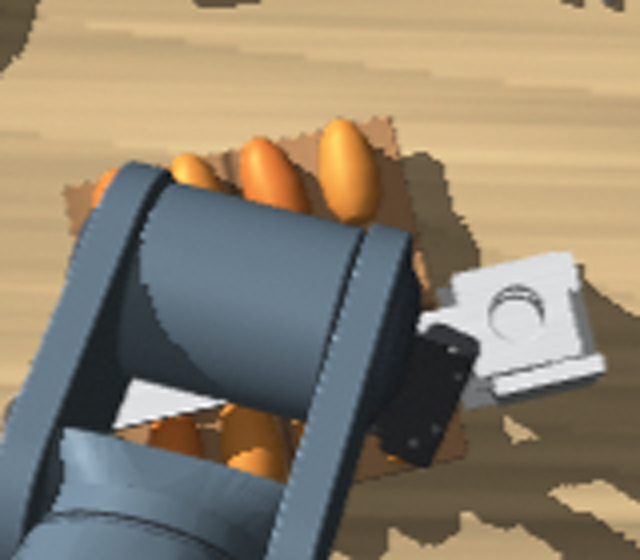

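Force of 9.8 N in x and the top view show the bar's eye plate against the stop, over the bracket hole at about (516,313). I release, rise and check.

{"name": "drive_tool", "arguments": {"targets": [[[0.6,0,0,0,0,0,0],[0.6,0,0,0,0,0,0],[0.6,0,0,0,0,0,0],[0.6,0,0,-0.8,0.1,0.15,0],[0.6,0,0,-1,0,0,0]]]}}

```text
clock: 5.3
eef_pos: [0.5125, 0.0051, 0.1872]
tool_rot: [-0.0, 0.189, 0.982, 0.001]
force: [0.8, 0.3, 0.1]
width: 0.603
```

```bash
python3 -c "
from h import *
goto(.4905,-.335,.2)"
```

```text
clk 5.3 pos [0.5125 0.0051 0.1872] F [0.8 0.3 0.1] w 0.603
jaw ang deg 68.2 toolz [ 0.     0.002 -1.   ] j [-0.21 -0.06  1.92  0.    1.28 -1.4 ]
tool delta in units [-2.649 -8.098 -0.336]
level rotvec units [ 0.01  -0.004  0.   ]
```

{"name": "drive_tool", "arguments": {"targets": [[[0.6,-0.33,-1,-0.1,0,0,0],[0.6,-0.33,-1,-0.1,0,0,0],[0.6,-0.33,-1,-0.1,0,0,0],[0.6,-0.33,-1,0,0,0,0],[0.6,-0.33,-1,0,0,0,0]]]}}

```text
clock: 5.92
eef_pos: [0.5009, -0.2101, 0.2046]
tool_rot: [0.004, 0.186, 0.983, -0.0]
force: [-0.2, 0.4, -0.5]
width: 0.602
```

```bash
python3 -c "
from h import *
goto(.4905,-.335,.2)
im=robot.read_camera('wrist');cv2.imwrite('pics/w3.png',im[:,:,::-1]);print(proj('wrist',[[.4905,-.335,.127],[.4905,-.335,.091]]))
im=robot.read_camera('top');cv2.imwrite('pics/t3.png',cv2.resize(im[110:250,190:350,::-1],None,fx=4,fy=4,interpolation=cv2.INTER_CUBIC))"
```

```text
clk 5.925 pos [ 0.5009 -0.2101  0.2046] F [-0.2  0.4 -0.5] w 0.602
jaw ang deg 68.6 toolz [ 0.007 -0.002 -1.   ] j [-0.61 -0.01  1.84  0.    1.31 -1.8 ]
tool delta in units [-0.898 -3.001  0.121]
level rotvec units [0.003 0.041 0.   ]
[[179.02474094 253.01277975]
 [194.74171459 236.89617152]]
```

View pics/w3.png

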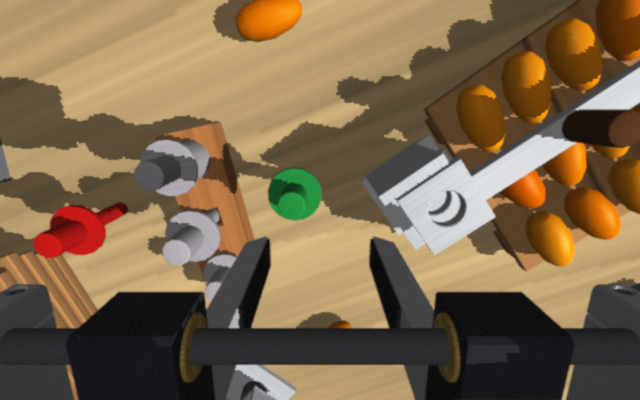

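View pics/t3.png

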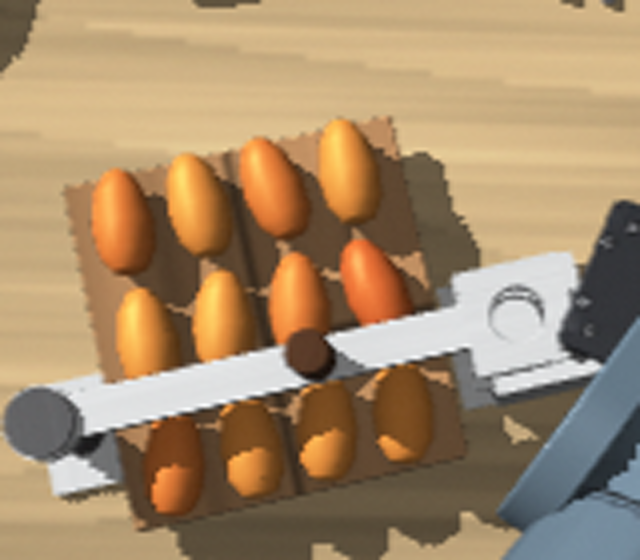

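The bar rests home, with its eye hole at top px (319,188) over the bracket hole. The long pin's top is at wrist px (180,250), against (179,253) predicted. I move over the pin.

{"name": "drive_tool", "arguments": {"targets": [[[0.6,-0.3,-1,0,0,0.04,0],[0.6,-0.3,-1,0,0,0,0],[0.6,-0.28,-0.9,0,0,0,0],[0.6,0,0,0,0,0,0],[0.6,0,0,0,0,0,0]]]}}

```text
clock: 6.65
eef_pos: [0.49, -0.3326, 0.2041]
tool_rot: [-0.001, 0.187, 0.982, 0.001]
force: [0.8, 0.3, 0.2]
width: 0.601
```

```bash
python3 -c "
from h import *
goto(.4905,-.335,.095)
im=robot.read_camera('wrist');cv2.imwrite('pics/w4.png',im[:,:,::-1]);print(proj('wrist',[[.4905,-.335,.127],[.4905,-.335,.091]]))
print(ray('top',(319.2,188.3),.102), ray('top',(267.2,197.5),.15))"
```

```text
clk 6.65 pos [ 0.49   -0.3326  0.2041] F [0.8 0.3 0.2] w 0.601
jaw ang deg 68.4 toolz [-0.002  0.002 -1.   ] j [-0.79  0.11  1.71  0.    1.32 -1.98]
tool delta in units [-0.041 -0.056  2.727]
level rotvec units [ 0.008 -0.017  0.   ]
[[317.37185879 214.97304359]
 [317.61136296 203.10355831]]
[ 0.54572269 -0.11127147  0.102     ] [0.51599429 0.00314891 0.15      ]
```

View pics/w4.png

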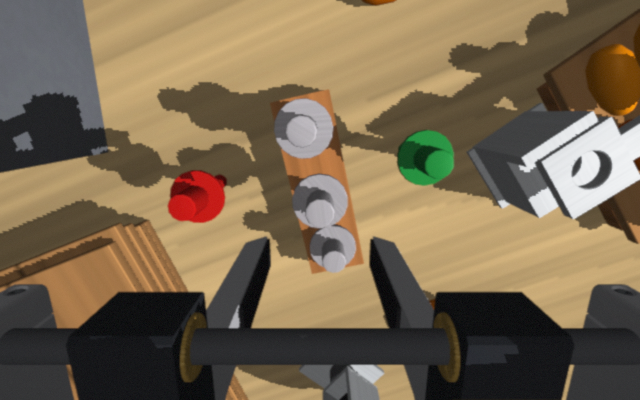

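{"name": "drive_tool", "arguments": {"targets": [[[0.6,-0.02,-0.05,0.7,0,0,0],[0.6,0,0,0.7,0,0,0],[0.6,0,0,0.6,0,0,0],[0.6,0,0,0.4,0,0,0],[0.6,0,0,0.1,0,0,0]]], "squeeze": 40}}

```text
clock: 7.32
eef_pos: [0.4923, -0.3289, 0.1033]
tool_rot: [0.0, 0.183, 0.983, 0.0]
force: [0.5, 0.3, 0.1]
width: 0.602
```

```bash
python3 -c "
from h import *
goto(.4905,-.335,.096)
im=robot.read_camera('wrist');cv2.imwrite('pics/w5.png',im[:,:,::-1])
im=robot.read_camera('scene');cv2.imwrite('pics/s5.png',cv2.resize(im[105:225,205:325,::-1],None,fx=5,fy=5,interpolation=cv2.INTER_CUBIC))"
```

```text
clk 7.325 pos [ 0.4923 -0.3289  0.1033] F [0.5 0.3 0.1] w 0.602
jaw ang deg 68.9 toolz [ 0.     0.001 -1.   ] j [-0.78  0.22  1.78  0.    1.14 -1.98]
tool delta in units [-0.014 -0.158  0.184]
level rotvec units [ 0.003  0.    -0.   ]
```

View pics/w5.png

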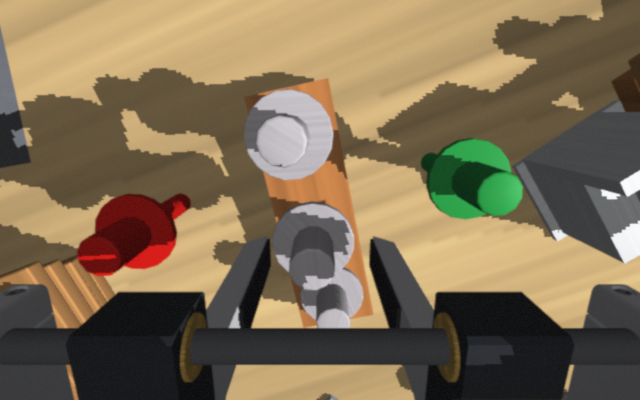

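View pics/s5.png

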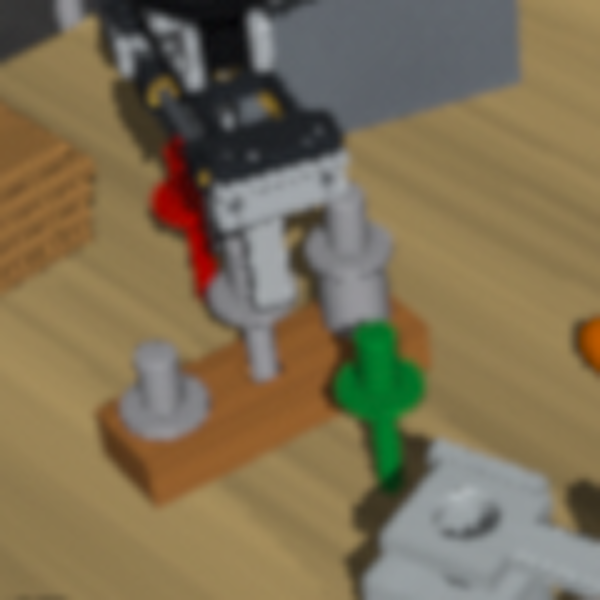

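The gripper surrounds the middle pin. It drifted about 6 mm in y, so I correct that, go down the last 7 mm and then close.

{"name": "drive_tool", "arguments": {"targets": [[[0.6,0,-0.1,0.1,0,0,0],[0.6,0,-0.05,0.06,0,0,0],[0.6,0,-0.02,0.02,0,0,0],[0.35,0,0,0,0,0,0],[0,0,0,0,0,0,0]]], "squeeze": 40}}

```text
clock: 8.05
eef_pos: [0.4913, -0.338, 0.0995]
tool_rot: [0.003, 0.184, 0.983, -0.002]
force: [0.0, 0.1, 0.1]
width: 0.425
```

{"name": "drive_tool", "arguments": {"targets": [[[0,0,0,0,0,0,0],[0,0,0,0,0,0,0],[0,0,0,0,0,0,0],[0,0,0,0,0,0,0],[0,0,0,0,0,0,0]]]}}

```text
clock: 8.68
eef_pos: [0.4917, -0.337, 0.0996]
tool_rot: [0.003, 0.184, 0.983, -0.001]
force: [1.0, 1.0, -0.4]
width: 0.249
```

```bash
python3 -c "
from h import *
goto(.4905,-.335,.23)"
```

```text
clk 8.675 pos [ 0.4917 -0.337   0.0996] F [ 1.   1.  -0.4] w 0.249
jaw ang deg 68.8 toolz [ 0.005 -0.002 -1.   ] j [-0.79  0.23  1.78  0.    1.13 -1.99]
tool delta in units [ 0.027  0.036 -3.261]
level rotvec units [-0.     0.033  0.   ]
```

{"name": "drive_tool", "arguments": {"targets": [[[0,0,0,-0.4,0,0,0],[0,0,0,-0.7,0,0,0],[0,0,0,-0.8,0,0,0],[0,0,0,-0.8,0,0,0],[0,0,0,-0.6,0,0,0]]]}}

```text
clock: 9.3
eef_pos: [0.4886, -0.3361, 0.2346]
tool_rot: [-0.0, 0.184, 0.983, -0.0]
force: [0.2, -0.6, -3.0]
width: 0.249
```

```bash
python3 -c "
from h import *
goto(.5458,-.1119,.235)
im=robot.read_camera('scene');cv2.imwrite('pics/s6.png',cv2.resize(im[75:225,205:355,::-1],None,fx=4,fy=4,interpolation=cv2.INTER_CUBIC))"
```

```text
clk 9.3 pos [ 0.4886 -0.3361  0.2346] F [ 0.2 -0.6 -3. ] w 0.249
jaw ang deg 68.8 toolz [-0.001  0.    -1.   ] j [-0.79  0.09  1.68 -0.    1.37 -1.99]
tool delta in units [ 0.689  5.743 -0.01 ]
level rotvec units [-0.001 -0.005 -0.   ]
```

View pics/s6.png

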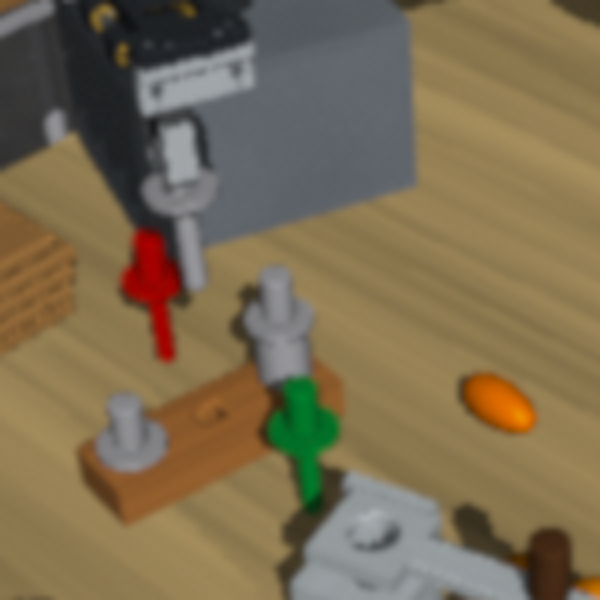

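The long pin is out of the rack and hangs upright in the gripper, weighing about 3 N. I carry it over the green pin to the hole.

{"name": "drive_tool", "arguments": {"targets": [[[0,0.12,0.9,-0.15,0,0,0],[0,0.12,1,-0.1,0,0,0],[0,0.12,1,0,0,0,0],[0,0.12,1,0,0,0,0],[0,0.1,0.8,0,0,0,0]]]}}

```text
clock: 9.98
eef_pos: [0.5358, -0.1514, 0.2489]
tool_rot: [0.002, 0.186, 0.982, -0.003]
force: [0.2, 0.2, -2.6]
width: 0.251
```

```bash
python3 -c "
from h import *
goto(.5458,-.1119,.235)"
```

```text
clk 9.975 pos [ 0.5358 -0.1514  0.2489] F [ 0.2  0.2 -2.6] w 0.251
jaw ang deg 68.5 toolz [ 0.003 -0.008 -1.   ] j [-0.48 -0.01  1.76 -0.01  1.39 -1.67]
tool delta in units [0.132 1.013 0.341]
level rotvec units [-0.034  0.034  0.   ]
```

{"name": "drive_tool", "arguments": {"targets": [[[0,0.08,0.6,0.1,0,0.02,0],[0,0.05,0.35,0.1,0,0,0],[0,0,0.06,0.1,0,0,0],[0,0,0,0,0,0,0],[0,0,0,0,0,0,0]]]}}

```text
clock: 10.6
eef_pos: [0.5451, -0.1105, 0.2353]
tool_rot: [-0.0, 0.185, 0.983, -0.004]
force: [-0.2, 0.0, -2.1]
width: 0.246
```

```bash
python3 -c "
from h import *
goto(.5458,-.1119,.235)
p=robot.get_obs()['eef_pos']
for n in ('scene','wrist','top'):
  im=robot.read_camera(n);cv2.imwrite(f'pics/{n}7.png',im[:,:,::-1])
  print(n,'tip',proj(n,p-[0,0,.0896]),'flange',proj(n,p-[0,0,.0146]),'hole',proj(n,[.5458,-.1119,.102]))
im=cv2.imread('pics/scene7.png')[130:240,245:355];cv2.imwrite('pics/s7.png',cv2.resize(im,None,fx=5,fy=5,interpolation=cv2.INTER_CUBIC))"
```

```text
clk 10.6 pos [ 0.5451 -0.1105  0.2353] F [-0.2  0.  -2.1] w 0.246
jaw ang deg 68.6 toolz [-0.002 -0.008 -1.   ] j [-0.4   0.    1.77 -0.01  1.37 -1.6 ]
tool delta in units [-0.028 -0.026  0.008]
level rotvec units [-0.046  0.008  0.   ]
scene tip [[297.90672427 194.60391137]] flange [[296.22808956 170.7459614 ]] hole [[298.23034254 207.3534214 ]]
wrist tip [[321.02965355 208.62760964]] flange [[320.45489033 243.01729993]] hole [[320.16041275 196.85634691]]
top tip [[319.46432469 185.8363429 ]] flange [[320.6195265  180.50469575]] hole [[319.47195796 188.27355862]]
```

View pics/s7.png

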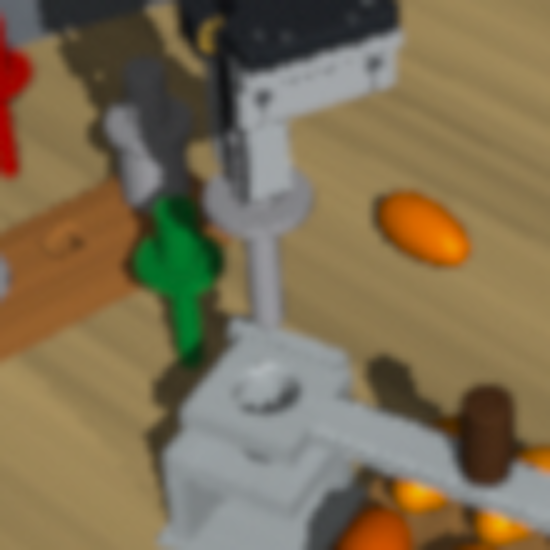

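View pics/wrist7.png

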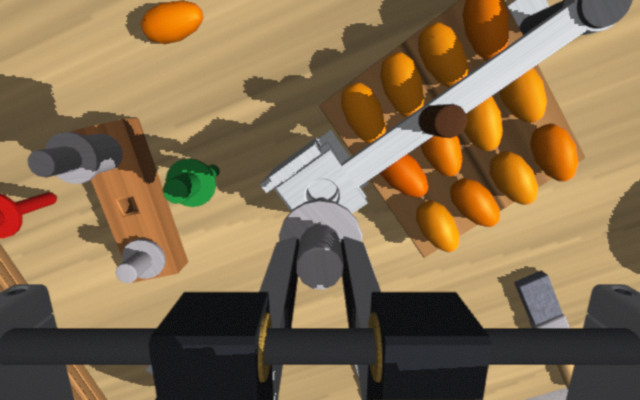

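In the scene view the tip is at (298,194.4) against a predicted (297.9,194.6), and the hole is at (298.2,207.6). The pin is aligned to about 1 mm, so I lower it.

{"name": "drive_tool", "arguments": {"targets": [[[0,-0.03,-0.03,0.2,-0.04,0,0],[0,0,0,0.3,0,0,0],[0,0,0,0.2,0,0,0],[0,0,0,0.1,0,0,0],[0,0,0,0,0,0,0]]]}}

```text
clock: 11.38
eef_pos: [0.5454, -0.1126, 0.2003]
tool_rot: [-0.0, 0.186, 0.983, -0.0]
force: [-0.3, -0.3, -3.4]
width: 0.246
```

```bash
python3 -c "
from h import *
goto(.5458,-.1119,.1166)"
```

```text
clk 11.375 pos [ 0.5454 -0.1126  0.2003] F [-0.3 -0.3 -3.4] w 0.246
jaw ang deg 68.6 toolz [-0. -0. -1.] j [-0.41  0.03  1.8  -0.    1.31 -1.6 ]
tool delta in units [-0.004  0.02   2.093]
level rotvec units [-0.003 -0.001  0.   ]
```

{"name": "drive_tool", "arguments": {"targets": [[[0,0,0,0.25,0,0,0],[0,0,0,0.3,0,0,0],[0,0,0,0.3,0,0,0],[0,0,0,0.2,0,0,0],[0,0,0,0.05,0,0,0]]]}}

```text
clock: 12.0
eef_pos: [0.5454, -0.1124, 0.1532]
tool_rot: [-0.0, 0.186, 0.983, -0.0]
force: [-0.2, -0.6, -1.9]
width: 0.248
```

```bash
python3 -c "
from h import *
goto(.5458,-.1119,.1166)
im=robot.read_camera('scene');im=im[130:240,245:355,::-1];cv2.imwrite('pics/s8.png',cv2.resize(im,None,fx=5,fy=5,interpolation=cv2.INTER_CUBIC))"
```

```text
clk 12.0 pos [ 0.5454 -0.1124  0.1532] F [-0.2 -0.6 -1.9] w 0.248
jaw ang deg 68.6 toolz [-0. -0. -1.] j [-0.41  0.08  1.84 -0.    1.22 -1.6 ]
tool delta in units [-0.005  0.017  0.915]
level rotvec units [-0.003 -0.001 -0.   ]
```

View pics/s8.png

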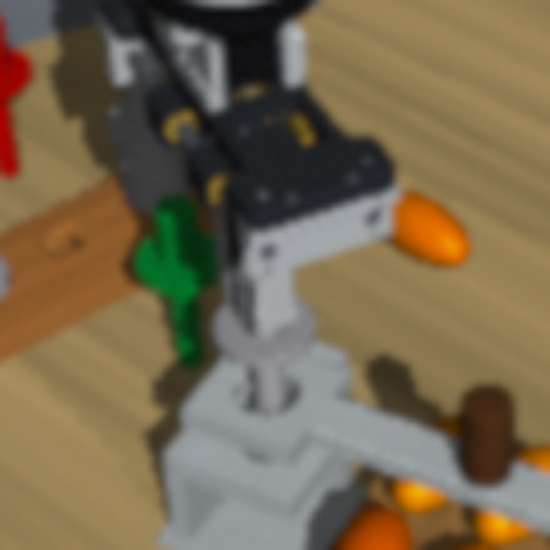

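The shank is in both holes, centred, with its tip at about 64 mm. I lower it the rest of the way.

{"name": "drive_tool", "arguments": {"targets": [[[0,0,0,0.25,0,0,0],[0,0,0,0.25,0,0,0],[0,0,0,0.2,0,0,0],[0,0,0,0.1,0,0,0],[0,0,0,0,0,0,0]]]}}

```text
clock: 12.68
eef_pos: [0.5457, -0.1126, 0.1193]
tool_rot: [0.0, 0.186, 0.983, -0.0]
force: [0.1, -0.3, -1.9]
width: 0.244
```

```bash
python3 -c "
from h import *
goto(.5458,-.1119,.1166)"
```

```text
clk 12.675 pos [ 0.5457 -0.1126  0.1193] F [ 0.1 -0.3 -1.9] w 0.244
jaw ang deg 68.6 toolz [ 0.    -0.001 -1.   ] j [-0.41  0.12  1.86 -0.    1.15 -1.6 ]
tool delta in units [0.004 0.017 0.068]
level rotvec units [-0.003  0.004 -0.   ]
```

{"name": "drive_tool", "arguments": {"targets": [[[0,0,0,0.05,0,0,0],[0,0,0,0.03,0,0,0],[0,0,0,0.03,0,0,0],[0,0,0,0,0,0,0],[0,0,0,0,0,0,0]]]}}

```text
clock: 13.3
eef_pos: [0.5473, -0.1128, 0.1171]
tool_rot: [0.002, 0.186, 0.983, -0.0]
force: [0.3, 0.4, -1.0]
width: 0.248
```

{"name": "drive_tool", "arguments": {"targets": [[[0.3,0,0,0,0,0,0],[0.45,0,0,0,0,0,0],[0.5,0,0,0,0,0,0],[0.5,0,0,0,0,0,0],[0.5,0,0,0,0,0,0]]]}}

```text
clock: 13.92
eef_pos: [0.5477, -0.1134, 0.1175]
tool_rot: [0.003, 0.186, 0.983, -0.001]
force: [0.3, 0.0, -0.5]
width: 0.496
```

{"name": "drive_tool", "arguments": {"targets": [[[0.5,0,0,-0.2,0,0,0],[0.5,0,0,-0.4,0,0,0],[0.5,0,0,-0.7,0,0,0],[0.5,0,0,-0.8,0,0,0],[0.5,0,0,-0.8,0,0,0]]]}}

```text
clock: 14.55
eef_pos: [0.5462, -0.1127, 0.2385]
tool_rot: [0.002, 0.186, 0.983, -0.001]
force: [-0.6, 0.8, -0.2]
width: 0.497
```

{"name": "drive_tool", "arguments": {"targets": [[[0.5,0.6,-0.8,-0.5,0,0,0],[0.5,0.6,-0.8,-0.5,0,0,0],[0.5,0.6,-0.8,0,0,0,0],[0.5,0,0,0,0,0,0],[0.5,0,0,0,0,0,0]]]}}

```text
clock: 15.18
eef_pos: [0.444, -0.1783, 0.2905]
tool_rot: [0.01, 0.185, 0.983, -0.004]
force: [-0.6, -0.9, -1.4]
width: 0.499
```

```bash
python3 -c "
from h import *
goto(.5458,-.1119,.1166)
h=np.array([.5458,-.1119,0])
for n,(r,c) in {'scene':(150,240),'top':(120,250)}.items():
  im=robot.read_camera(n)[r:r+130,c:c+160,::-1];cv2.imwrite(f'pics/{n}9.png',cv2.resize(im,None,fx=4,fy=4,interpolation=cv2.INTER_CUBIC))
  print(n,(proj(n,[h+[0,0,.144],h+[0,0,.108],h+[0,0,.027]])-[c,r])*4)"
```

```text
clk 15.175 pos [ 0.444  -0.1783  0.2905] F [-0.6 -0.9 -1.4] w 0.499
jaw ang deg 68.7 toolz [ 0.018 -0.011 -1.   ] j [-0.62 -0.25  1.9   0.    1.47 -1.82]
tool delta in units [-1.679  2.488  4.373]
level rotvec units [-0.022  0.117 -0.   ]
scene [[229.3850597  180.04247277]
 [232.42772596 222.52180984]
 [238.7902044  311.34977942]]
top [[280.24965314 262.6686301 ]
 [278.21189388 271.66375253]
 [274.1679935  289.51442797]]
```

View pics/scene9.png

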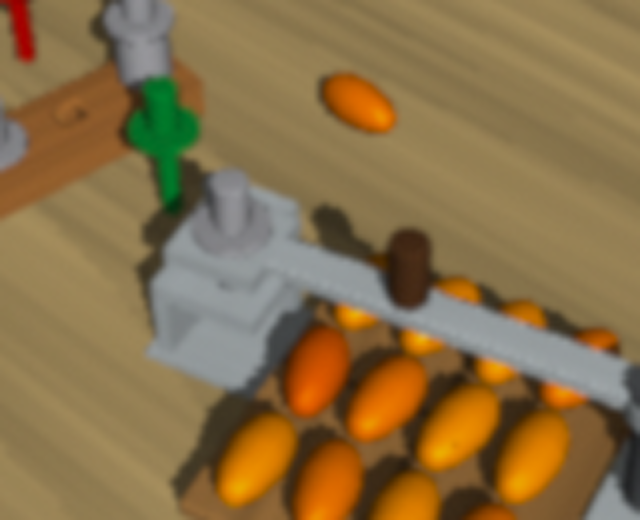

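View pics/top9.png

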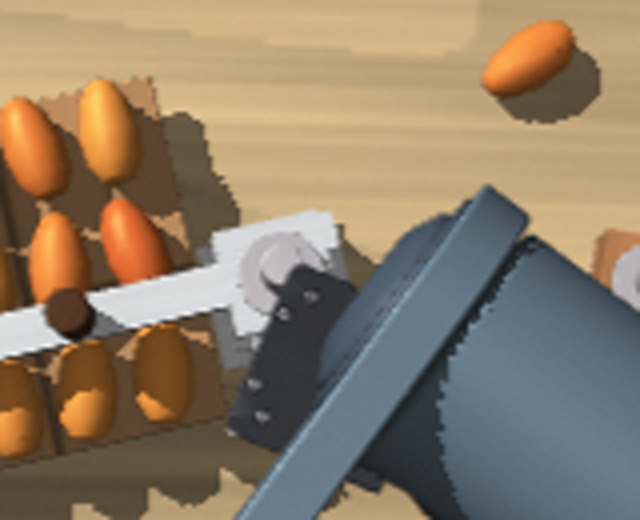

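In the scene view the grip top is at (229,180) and the flange at (232,222), both as predicted for a seated upright pin. The bar is on its stop and the arm is clear. I hand in.

```bash
python3 -c "
from station import robot
print(robot.job_done(), robot.get_obs()['clock'])"
```

```text
the job is handed in; nothing more can be done
the job is handed in; nothing more can be done
```

I swung the bar by its knob up against the stop, then took the long pin, the middle one in the rack, and threaded it down through both holes. I let go of it and handed the job in shortly after 15.2 s; `job_done()` reports no verdict.

- **Bar:** from the top camera, its hole measured about 1 mm from the bracket hole's axis before the pin went in. In the final views it still lay home.
- **Pin:** in the last scene picture its grip top and flange were within about a pixel of where a seated, upright pin should be. That puts the tip at about 27 mm.
- **Arm:** it was clear of everything at hand-in. The highest reported force was about 13 N, when the bar met its stop; readings came only at the end of each move.
- **Disagreements:**
  - The wrist camera showed the knob and the pin top 3 to 5 px off the prediction.
  - The gripper drifted about 6 mm sideways while descending to the pin, which I corrected before closing.
  - The last top view was partly hidden by the arm.

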